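Free a centrifuge tube from the mixer and show its tip to the inspection camera

TASK

The big conical tube is clamped in the bench mixer: turn the black knob on the sliding end stop anticlockwise until the stop is free (never force it while clamped), slide the stop well back off the cap, then draw the tube out of its tip socket and lift it out. Show its cone to the inspection camera: hold the tube in line with the camera's sloping line of sight, the conical tip pointing straight into the lens, centred, about 65 mm in front of the glass, touching nothing else. Finish while still holding it there in the gripper, and leave the camera and the things lying around alone.

Things in the scene. Friction and masses are not known exactly. Their poses are not given: they have to be found in the camera images.
- mixer: bench tube mixer, fixed: pale grey housing 118 x 280 mm, dark guide rail on top (34.5 mm high). Origin: centre of the underside; y along the rail, z up. The tube lies along y at x = 0, z = 64 mm, on two black V supports 8 mm long at y = -65 and -4 mm; between them it hangs free, 29 mm above the rail. Tip socket (86 mm high) at the -y end, end stop at the +y end
- socket_mouth (a point): centre of the mouth of the fixed tip socket, on the tube's axis (mixer x = 0, y = -80, z = 64 mm): round hole 27 mm wide, 15 mm deep, open towards mixer +y. The tube's cone sits about 12 mm deep in it, so the tube must be drawn along mixer +y by at least 13 mm (15 to 20 is good) before it can be lifted
- end_stop (a joint): slide of the end stop (aluminium block 46 mm wide, 45 long, 86 high, on the rail) along mixer +y, away from the tube, m: 0 = closed, 0.060 = fully back. Its round pocket reaches 9 mm over the tube's cap; to draw and lift the tube out it must be back by at least 30 mm, 35 to 50 is good. Slides with 3 to 5 N when free; clamped it holds against about 15 N
- clamp_knob (a joint): turn of the clamp knob on top of the end stop, rad: 0 to 0.3 at the start = tight; grows anticlockwise seen from above; the end stop is free from about 0.9; limit 1.6. Turn it by about 1.2 in one grasp; it is stiff (0.2 to 0.3 N m) and stays where it is left. The same grip can then draw the end stop back
- knob_wing (a point): centre of the knob's black wing, on the knob's axis, 108 mm above the worktop: a bar 46 mm long (this point's x), 11 mm thick (its y; grip it across this), 18 mm high (9 mm above and below this point). The end stop's top lies 22 mm below this point. z up. It turns with the knob and travels with the end stop
- tube: 50 ml conical centrifuge tube with screw cap, 114 mm long, about 30 g: round body 29 mm across, ribbed blue cap 34 mm across and 13 mm long, conical over the last 16 mm. It starts lying in the mixer, cap in the end stop, tip in the socket. Own y axis along the tube, from cap to tip
- tube_mid (a point): point on the tube's axis half way along it, 57 mm from the tip: the place to grip the body; 64 mm above the worktop at the start. Own y axis points to the tip
- tube_tip (a point): point on the tube's axis at the very tip of its conical end
- camera_stand: inspection camera stand, fixed: dark base plate 130 x 110 mm with an upright post and the camera head about 0.29 m up, in front of the post; origin under the centre of the base plate; looks to its own -x
- lens (a point): centre of the front glass of the inspection camera, in the middle of a ring light 64 mm across, 290 mm above the worktop. The camera looks along this point's -x axis, which slopes 0.42 rad (24 degrees) down from level, towards the robot's side. Its y axis is level
- rack: orange microtube rack, 68 x 170 x 45 mm, loose, a bystander; origin centre of the underside
- plate: clear well plate, 85 x 127 x 20 mm, loose, a bystander; origin centre of the underside
- small_tube: small conical tube with cap, 20 x 120 x 20 mm, lying on the worktop, loose, a bystander (not the one to show); origin centre of the underside
- timer: white bench timer, 58 x 66 x 17 mm, loose, a bystander; origin centre of the underside
- dish: clear petri dish with lid, 63 mm across, 16 mm high, loose, a bystander; origin centre of the underside
- marker: marker pen, 17 x 135 x 16 mm, loose, a bystander; origin centre of the underside

How it is judged (in metres and radians):
On the way, in this order (a step that is already met when the one before it is completed fails the run):
1. the clamp knob is loosened and the end stop slid back clear of the cap (value of joint clamp_knob above 0.65 rad and value of joint end_stop above 0.022 m), for 0.2 s.
2. the tube is lifted clear of the mixer in the gripper (height (world z) of tube_mid above 0.12 m and contact force between tube and mixer below 0.05 N and contact force between the fingers and tube above 0.5 N), for 0.2 s.
At the end, for the whole second after the job is handed in: The gripper holds the tube still in the air, clear of the mixer and the camera: its conical tip 45 to 85 mm in front of the lens glass and within 15 mm of the line of sight up, down and sideways, its axis within 0.2 rad (11 degrees) of the line of sight, tip towards the lens (x of tube_tip in the frame of lens between -0.085 and -0.045 m and y of tube_tip in the frame of lens between -0.015 and 0.015 m and z of tube_tip in the frame of lens between -0.015 and 0.015 m and angle between the y axis of tube and the x axis of lens, either way round below 0.2 rad and height (world z) of tube_mid above 0.15 m and contact force between the fingers and tube above 0.5 N and contact force between tube and mixer below 0.05 N and contact force between tube and camera_stand below 0.05 N and linear speed of tube below 0.03 m/s and angular speed of tube below 0.15 rad/s); the arm keeps its last pose, push and grip.
It fails at once if the end stop is forced along while the knob is still tight (value of joint end_stop above 0.006 m and value of joint clamp_knob below 0.45 rad).
It fails at once if the camera is touched (contact force between any of the arm, the fingers, tube and camera_stand above 1 N).
It fails at once if a bystander is pushed out of its place (30 mm) (distance of any of rack, plate, small_tube, timer, dish, marker from where it was at the start of the episode above 0.03 m).
It also fails if it takes over 51 s, if anything falls off the work surface, if the arm or the gripper's body presses on something with over 40 N, if the wrist force passes 120 N, or if a joint passes its speed limit or range.

ROBOT

A 6-joint arm with a two-finger parallel gripper is mounted at the origin on a cart in front of the work surface, level with it; the furniture and walls round the work are solid. World frame = base frame: x ahead of the robot, y to its left, z up, the work surface at z = 0. Lengths are in mm, angles in rad, forces in N, time in s.
With the tool pointing down it reaches from about 275 to 1000 mm from the base axis. Payload 8.4 kg.
Tool frame: the origin (TCP) lies midway between the tips of the shut fingers; the grasp point (between the pads) lies 19 mm behind it; z points along the fingers, y is the line along which they close (so a half turn about z gives the same grasp; the last joint's range is limited). The gripper opens to 85 mm and grips with 20 to 120 N. Pads are 22 mm wide; open, the fingers measure 114 mm over their backs; the gripper's body (76 mm by 85 mm) begins 54 mm behind the grasp point. The pads swing forward as they close: fully open they stand 13 mm farther back than shut.
Start: joints at [-1.169, 0.353, 1.633, -0, 1.155, -0.002], TCP at [245.571, -574.737, 231.281] pointing down, gripper open.
Joint ranges: [-2.63, 2.63], [-0.92, 2.1], [0.06, 2.66], [-1.3, 4.44], [0, 2.69], [-3.02, 3.02]. Speed limits (rad/s): [2.22, 2.22, 2.79, 3.14, 3.14, 3.14].

INTERFACE

Orientations are given as [roll, pitch, yaw] about the fixed x, y, z axes, in that order (R = Rz(yaw) Ry(pitch) Rx(roll)).
In Python, from rig import r, imaging gives the robot as it stands. The module is installed in compiled form; this text tells all that it offers.
- The arm moves only by the tool arm_command, never from a script. Its argument "deltas" is a list of rows, each an object of numbers: "hand": the finger opening in mm, from 0 to 85.4; "tx", "ty", "tz": the shift along the tool's x, y, z in mm; "wx", "wy", "wz": the turn, a rotation vector about the tool's x, y, z in rad. A call has 1 to 8 rows; each row shifts and turns the commanded pose from where the row before left it, along the tool's axes as they then stand; what a row does not reach is not made up. A row lasts 1/8 s, in which the tool goes at most 62.5 mm and 10.7 degrees, less where a joint would pass 70% of its speed; a pose out of reach is approached as far as the arm can. A call with a gripper value outside its range is refused whole. The fingers move at their own pace and stop on an object; "squeeze" is the grip in N (left out, the last holds). Time passes only in rows, so rows that do not move let the fingers close. It gives the time, the measured TCP pose, the force, the opening and the grip force at its end, in the units of the state.
- r.sense(): the state, without advancing time (a new reading comes with each control period).
- imaging.grab_frame(name): name is "scene" or "top" or "wrist"; returns a dict with "image" (384x512x3 uint8, red, green, blue), "mtx" (3x3 intrinsics, pixels), "world_to_cam" (4x4, takes a point from world to camera coordinates). Camera axes: x right, y up, looking along -z (the intrinsics and any distortion apply to the point x, -y, -z); pixel columns grow to the right and rows downward; lengths in mm; the calibration is good to about 2 mm. The wrist camera is an equidistant fisheye: a pixel r from the principal point sees the ray r / f radians off the axis. A picture is of the moment at which its call begins. There is no depth.
- r.sign_off(): hands the job in; it is judged then, once.
The state is a dict: "clock": time; "qpos": joint angles; "qvel": joint speeds; "joint_efforts": joint torques, N m; "eef_pos": TCP position; "tcp_rot": TCP orientation; "contact_force": force on the tool from outside, world axes, zero at the start; "wrist_torque": the same for the moment, N m; "opening": opening from 0.0 (shut) to 1.0 (fully open); "grasp_force": force on a finger pad.
Only numpy, scipy, OpenCV 4.12 (cv2) and the standard library are available. Lean on these libraries where they do the work, as an engineer would, in place of code of your own. Each camera call takes 0.05 s, during which the arm holds its last target. There are 200 camera calls.

## Working session

There is one attempt and no reset: what is moved stays moved. The work goes in short steps, Python scripts to look and compute and a tool call to move; the robot and the scene stay as the last step left them, time stands still between calls to the robot, and variables do not carry over. Pictures are saved under pics/ and viewed, at most 10 in all, crops included, and the job is handed in when it is done.

Besides the shell and the picture viewer there is one more tool, called as a command line: name --argument value ..., lists and objects as JSON in quotes. arm_command: Moves the arm, as the interface text tells. Its arguments: {"type":"object","properties":{"deltas":{"type":"array"},"squeeze":{"type":"number"}},"required":["deltas"]}

```bash
mkdir -p pics
python3 - <<'E'
from rig import r, imaging
import cv2,pickle
s=r.sense();print(s)
d={}
for n in("scene","top"):
    f=imaging.grab_frame(n);d[n]=f
    cv2.imwrite(f"pics/{n}0.png",f["image"][:,:,::-1]);print(n,f["mtx"],f["world_to_cam"],[k for k in f])
pickle.dump(d,open("f0.pkl","wb"))
E
```

```text
{'clock': 0.0, 'qpos': array([-1.16940667e+00,  3.53630247e-01,  1.63415142e+00, -1.95298562e-05,
        1.15520956e+00, -2.38552023e-03]), 'qvel': array([-1.03077332e-03,  6.97954147e-04, -1.58021295e-04,  2.91137810e-05,
       -1.14300444e-05,  4.57371671e-04]), 'joint_efforts': array([ 3.12720447e-03, -6.05243254e+01, -3.42066658e+01,  3.14034141e-04,
        9.31287504e-03, -9.91664052e-06]), 'eef_pos': array([ 245.36972694, -574.28922614,  230.56547011]), 'tcp_rot': array([-3.14019403e+00,  1.45200296e-05,  4.03783080e-01]), 'contact_force': array([0.06555054, 0.47283313, 0.67824651]), 'wrist_torque': array([-0.00022526,  0.02844663,  0.00367868]), 'grasp_force': 0.0, 'opening': 0.9995830962325046}
scene [[457.11872097   0.         246.05049897]
 [  0.         457.11872097 195.17647285]
 [  0.           0.           1.        ]] [[-6.57441380e-01 -7.53277130e-01  1.85579431e-02  3.35563359e+02]
 [ 3.97800721e-01 -3.26062997e-01  8.57576532e-01 -3.80707540e+02]
 [-6.39941730e-01  5.71188662e-01  5.14021493e-01 -1.09691870e+03]
 [ 0.00000000e+00  0.00000000e+00  0.00000000e+00  1.00000000e+00]] ['image', 'mtx', 'world_to_cam']
top [[435.17248717   0.         261.71060479]
 [  0.         435.17248717 191.92085749]
 [  0.           0.           1.        ]] [[ 1.85202291e-02 -9.99800922e-01 -7.42407480e-03 -1.75679594e+01]
 [ 9.80055917e-01  1.66840640e-02  1.98020305e-01 -5.95082586e+02]
 [-1.97857020e-01 -1.09433899e-02  9.80169803e-01 -1.49278498e+03]
 [ 0.00000000e+00  0.00000000e+00  0.00000000e+00  1.00000000e+00]] ['image', 'mtx', 'world_to_cam']
```

View pics/scene0.png

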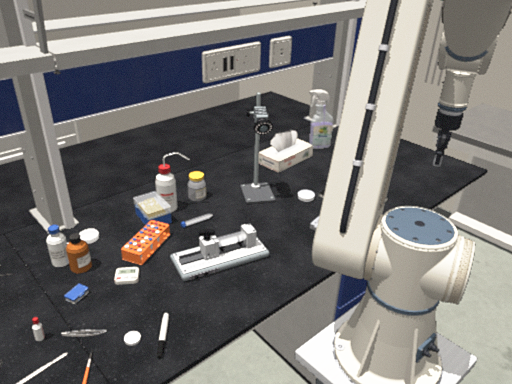

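View pics/top0.png

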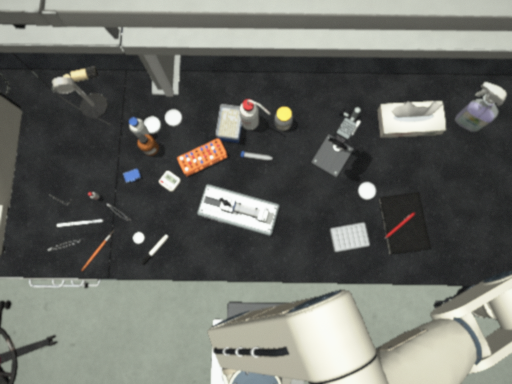

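The mixer sits at about (238,210) in the top view with its end stop to the left. The camera stand's base is at (333,155) and its head at (350,122). I'll zoom in on both.

Run:
```python
import pickle,cv2,numpy as np
d=pickle.load(open("f0.pkl","rb"))
t=d["top"]["image"];s=d["scene"]["image"]
a=cv2.resize(t[175:245,185:290],None,fx=4,fy=4,interpolation=2)[:280,:400]
b=cv2.resize(t[95:185,300:400],None,fx=4,fy=4,interpolation=2)[:300,:400]
c=cv2.resize(s[215:280,165:275],None,fx=3.6,fy=3.6,interpolation=2)
e=cv2.resize(s[90:205,235:305],None,fx=2.6,fy=2.6,interpolation=2)
o=np.zeros((600,800,3),np.uint8)
for im,(y,x) in((a,(0,0)),(b,(0,400)),(c,(300,0)),(e,(300,400))):
    im=im[:600-y,:800-x];o[y:y+im.shape[0],x:x+im.shape[1]]=im
cv2.imwrite("pics/c1.png",o[:,:,::-1])
```

```text
(no output)
```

View pics/c1.png

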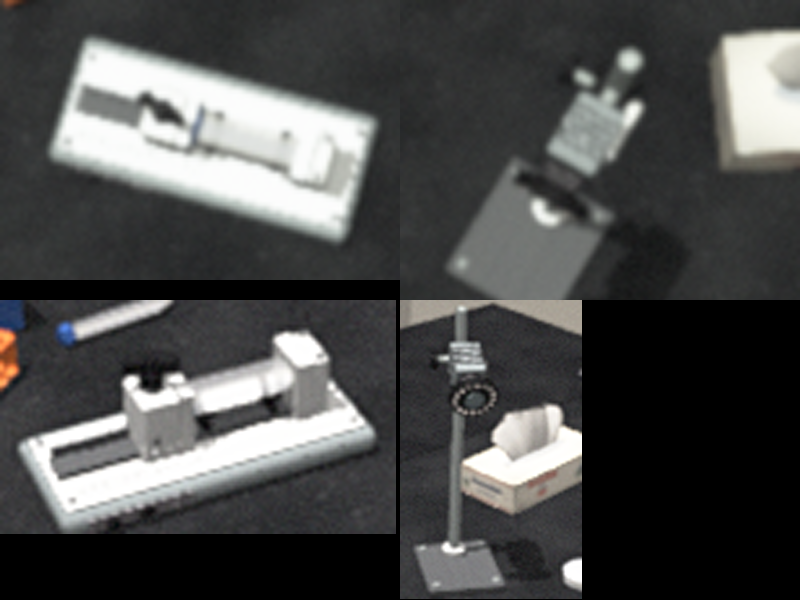

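The top crop shows the end stop at about (227,205) with the cap to its right and the socket at the right end. In the scene view the lens ring is at about (263,128). Next I'll turn these pixels into positions using the known heights.

```bash
cat > h.py <<'E'
import numpy as np,pickle
def onz(f,px,z):
    K,T=f["mtx"],f["world_to_cam"];R,t=T[:3,:3],T[:3,3]
    v=np.linalg.inv(K)@[px[0],px[1],1];d=R.T@(v*[1,-1,-1]);o=-R.T@t
    return o+d*(z-o[2])/d[2]
def proj(f,p):
    K,T=f["mtx"],f["world_to_cam"];c=T[:3,:3]@p+T[:3,3];c=c*[1,-1,-1]
    u=K@(c/c[2]);return u[:2]
E
python3 - <<'E'
from h import *
np.set_printoptions(precision=1,suppress=True)
d=pickle.load(open("f0.pkl","rb"));t,s=d["top"],d["scene"]
T=lambda x,y,z:onz(t,(185+x/4-.4,175+y/4-.4),z)
S=lambda x,y,z:onz(s,(165+x/3.6-.4,215+(y-300)/3.6-.4),z)
c=np.array([T(*p,25) for p in((88,38),(375,118),(342,240),(50,160))])
print("mixer top corners",c,c.mean(0),np.linalg.norm(c-np.roll(c,1,0),axis=1))
u=(c[0]+c[3]-c[1]-c[2])/2;print("yaw of rail +y",np.arctan2(u[1],u[0]))
print("knob T",T(165,108,115),"S",S(152,372,112))
print("stop top S corners",[S(*p,86) for p in((122,386),(160,398),(192,380))])
print("socket top S",[S(*p,86) for p in((274,340),(302,360),(328,350),(298,332))])
print("lens S",onz(s,(263.0,127.6),290),"T",onz(t,(338.2,143.2),290))
L=lambda x,y,z:onz(t,(300+(x-400)/4-.4,95+y/4-.4),z)
b=np.array([L(*p,8) for p in((515,158),(447,268))]);print("base",b)
b=np.array([onz(s,(235+(x-400)/2.6,90+(y-300)/2.6),8) for x,y in((415,546),(482,543),(504,586),(430,592))]);print(b,b.mean(0),np.linalg.norm(b-np.roll(b,1,0),axis=1))
E
```

```text
mixer top corners [[628.  195.9  25. ]
 [558.2 -67.8  25. ]
 [447.1 -39.5  25. ]
 [514.7 225.3  25. ]] [537.   78.5  25. ] [117.1 272.7 114.7 273.3]
yaw of rail +y 1.316367489426521
knob T [548.2 114.5 115. ] S [537.1 128.6 112. ]
stop top S corners [array([566.3, 137.9,  86. ]), array([533.8, 124. ,  86. ]), array([536.6,  89.1,  86. ])]
socket top S [array([537.4,   0.3,  86. ]), array([500.3,   1.2,  86. ]), array([497.2, -25.2,  86. ]), array([533.4, -23.3,  86. ])]
lens S [ 706.5 -239.7  290. ] T [ 706.5 -243.2  290. ]
base [[ 833.2 -254.5    8. ]
 [ 724.4 -189.7    8. ]]
[[ 833.8 -254.9    8. ]
 [ 777.1 -338.7    8. ]
 [ 667.4 -278.     8. ]
 [ 721.7 -186.6    8. ]] [ 750.  -264.5    8. ] [131.2 101.2 125.4 106.3]
```

Measured so far:
- **Mixer:** centre about (537,78), rail +y heading 1.316 rad, edge lengths consistent with the given sizes.
- **Knob:** about (546,114).
- **Lens:** about (706,-241,290), where both views agree, with yaw about -0.53.

Now I'll move above the knob.

arm_command --deltas '[{"tx":39,"ty":-36.6,"tz":-3},{"tx":39,"ty":-36.6,"tz":-3},{"tx":39,"ty":-36.6,"tz":-3},{"tx":39,"ty":-36.6,"tz":-3},{"tx":39,"ty":-36.6,"tz":-3},{"tx":39,"ty":-36.6,"tz":-3},{"tx":39,"ty":-36.6,"tz":-3},{"tx":39,"ty":-36.6,"tz":-3}]'

```text
schema error: expected keys hand, tx, ty, tz, wx, wy, wz
```

arm_command --deltas '[{"tx":39,"ty":-36.6},{"tx":39,"ty":-36.6},{"tx":39,"ty":-36.6},{"tx":39,"ty":-36.6},{"tx":39,"ty":-36.6},{"tx":39,"ty":-36.6},{"wz":-0.18},{"wz":-0.18}]'

```text
schema error: expected keys hand, tx, ty, tz, wx, wy, wz
```

arm_command --deltas '[{"wz":-0.18},{"wz":-0.02},{},{}]'

```text
schema error: expected keys hand, tx, ty, tz, wx, wy, wz
```

Run:
```python
from rig import r, imaging
import cv2,pickle
s=r.sense();print(s["clock"],s["eef_pos"],s["tcp_rot"],s["qpos"])
f=imaging.grab_frame("wrist");pickle.dump(f,open("w1.pkl","wb"))
print(f["mtx"],f["world_to_cam"])
cv2.imwrite("pics/w1.png",cv2.resize(f["image"],(800,600),interpolation=2)[:,:,::-1])
```

```text
0.1 [ 245.38373579 -574.35322589  230.6512271 ] [-3.14038812e+00 -1.35771907e-05  4.03765985e-01] [-1.16944172e+00  3.53548647e-01  1.63407006e+00  1.16656791e-05
  1.15517851e+00 -2.41610524e-03]
[[297.31863964   0.         256.71812704]
 [  0.         297.31863964 195.32371356]
 [  0.           0.           1.        ]] [[ 3.92208997e-01 -9.19875945e-01 -5.89887478e-04 -6.25220854e+02]
 [ 8.83711535e-01  3.76967405e-01 -2.77397726e-01  3.55680168e+01]
 [ 2.55393864e-01  1.08276593e-01  9.60754991e-01 -3.78901512e+02]
 [ 0.00000000e+00  0.00000000e+00  0.00000000e+00  1.00000000e+00]]
```

View pics/w1.png

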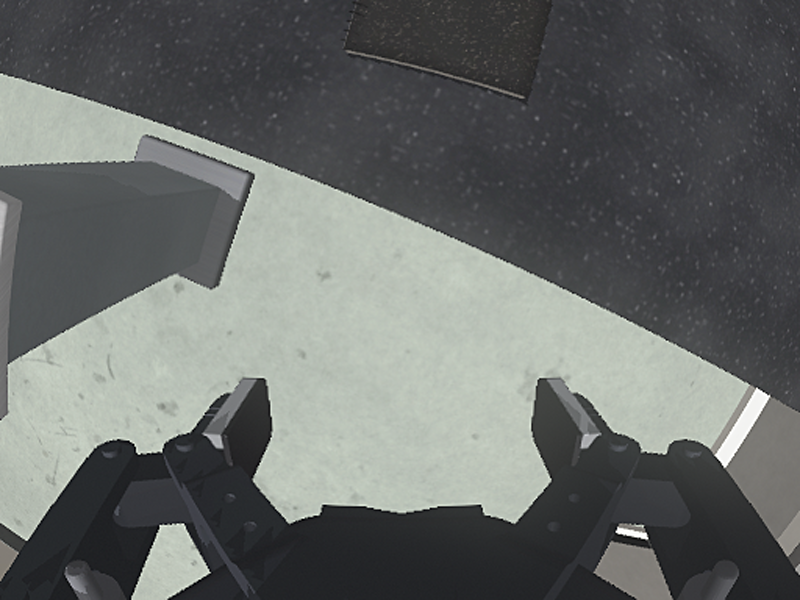

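All seven keys are required in each row. The picture shows only the start view: floor, bench edge and open fingers. I'll resend the moves with full rows.

arm_command --deltas '[{"hand":85,"tx":39,"ty":-36.6,"tz":-3,"wx":0,"wy":0,"wz":0},{"hand":85,"tx":39,"ty":-36.6,"tz":-3,"wx":0,"wy":0,"wz":0},{"hand":85,"tx":39,"ty":-36.6,"tz":-3,"wx":0,"wy":0,"wz":0},{"hand":85,"tx":39,"ty":-36.6,"tz":-3,"wx":0,"wy":0,"wz":0},{"hand":85,"tx":39,"ty":-36.6,"tz":-3,"wx":0,"wy":0,"wz":0},{"hand":85,"tx":39,"ty":-36.6,"tz":-3,"wx":0,"wy":0,"wz":0},{"hand":85,"tx":39,"ty":-36.6,"tz":-3,"wx":0,"wy":0,"wz":0},{"hand":85,"tx":39,"ty":-36.6,"tz":-3,"wx":0,"wy":0,"wz":0}]'

```text
clock: 1.15
eef_pos: [417.8, -181.3, 255.4]
tcp_rot: [3.141, -0.0, 0.404]
contact_force: [1.0, 0.2, -0.2]
opening: 0.993
grasp_force: 0.0
```

arm_command --deltas '[{"hand":85,"tx":39,"ty":-36.6,"tz":0,"wx":0,"wy":0,"wz":0},{"hand":85,"tx":39,"ty":-36.6,"tz":0,"wx":0,"wy":0,"wz":0},{"hand":85,"tx":39,"ty":-36.6,"tz":0,"wx":0,"wy":0,"wz":0},{"hand":85,"tx":39,"ty":-36.6,"tz":0,"wx":0,"wy":0,"wz":0},{"hand":85,"tx":39,"ty":-36.6,"tz":0,"wx":0,"wy":0,"wz":0},{"hand":85,"tx":39,"ty":-36.6,"tz":0,"wx":0,"wy":0,"wz":0},{"hand":85,"tx":0,"ty":0,"tz":0,"wx":0,"wy":0,"wz":-0.18},{"hand":85,"tx":0,"ty":0,"tz":0,"wx":0,"wy":0,"wz":-0.18}]'

```text
clock: 2.15
eef_pos: [546.2, 111.9, 254.8]
tcp_rot: [-3.141, 0.001, 0.771]
contact_force: [0.4, -1.1, -0.3]
opening: 0.996
grasp_force: 0.0
```

arm_command --deltas '[{"hand":85,"tx":0,"ty":0,"tz":0,"wx":0,"wy":0,"wz":-0.18},{"hand":85,"tx":0,"ty":0,"tz":0,"wx":0,"wy":0,"wz":-0.02},{"hand":85,"tx":0,"ty":0,"tz":0,"wx":0,"wy":0,"wz":0}]'

```text
clock: 2.52
eef_pos: [546.3, 110.9, 255.2]
tcp_rot: [-3.141, 0.0, 0.96]
contact_force: [-0.4, -0.3, -0.3]
opening: 0.999
grasp_force: 0.0
```

Run:
```python
from rig import r, imaging
import cv2,pickle
s=r.sense();print(s["clock"],s["eef_pos"],s["tcp_rot"],s["qpos"])
f=imaging.grab_frame("wrist");pickle.dump(f,open("w1.pkl","wb"))
cv2.imwrite("pics/w2.png",cv2.resize(f["image"],(800,600),interpolation=2)[:,:,::-1])
```

```text
2.525 [546.25992412 110.91572282 255.1949504 ] [-3.14145625e+00  1.53729415e-04  9.60335028e-01] [ 1.97636013e-01  2.25397843e-01  1.75342517e+00 -8.26641409e-06
  1.16297502e+00  8.08100602e-01]
```

View pics/w2.png

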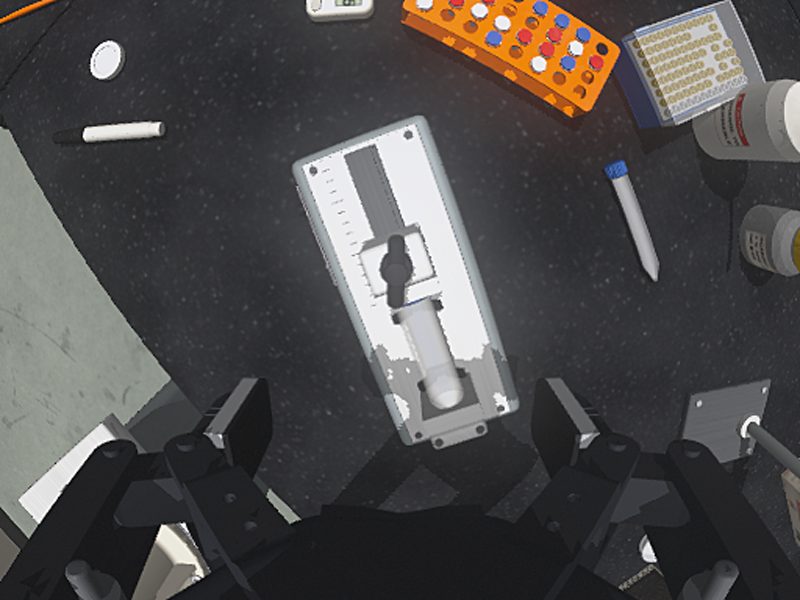

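The wrist view shows the knob at (396,268) with its wing running from (396,237) to (396,306), the tube below it to (446,395), and the mixer corners at (293,163), (421,117), (518,408) and (405,445). I'll turn these into positions with the fisheye model.

```bash
cat >> h.py <<'E'
def fish(f,px,z,s=1.5625):
    K,T=f["mtx"],f["world_to_cam"];R,t=T[:3,:3],T[:3,3]
    p=(np.array(px)+.5)/s-.5
    v=(p-K[:2,2])/K[0,0];th=np.linalg.norm(v)
    c=np.r_[v/th*np.sin(th),np.cos(th)];d=R.T@(c*[1,-1,-1]);o=-R.T@t
    return o+d*(z-o[2])/d[2]
E
python3 - <<'E'
from h import *
np.set_printoptions(precision=1,suppress=True)
f=pickle.load(open("w1.pkl","rb"))
a,b=fish(f,(396,237),117),fish(f,(396,306),117)
print("wing",a,b,(a+b)/2,fish(f,(396,268),117),np.linalg.norm(a-b),np.arctan2(*(a-b)[1::-1]))
c=np.array([fish(f,p,26) for p in((293,163),(421,117),(518,408),(405,445))])
print(c,c.mean(0),np.linalg.norm(c-np.roll(c,1,0),axis=1))
u=(c[0]+c[1]-c[2]-c[3]);print(np.arctan2(u[1],u[0]))
print("stop top",[fish(f,p,86) for p in((360,243),(420,228),(434,274),(374,294))])
print("tube cap/tip region",fish(f,(417,300),78),fish(f,(446,395),74))
E
```

```text
wing [562.6 138.7 117. ] [537.4 103.  117. ] [550.  120.8 117. ] [551.5 122.9 117. ] 43.7076192196234 0.9569023481674502
[[522.4 227.2  26. ]
 [626.4 197.1  26. ]
 [557.1 -63.5  26. ]
 [449.4 -34.5  26. ]] [538.8  81.6  26. ] [271.7 108.2 269.6 111.5]
1.3048166750594137
stop top [array([537.6, 146.2,  86. ]), array([576.7, 131.3,  86. ]), array([566.6,  99.6,  86. ]), array([524.4, 111.7,  86. ])]
tube cap/tip region [545.4  89.   78. ] [520.   11.4  74. ]
```

Wing centre is (550.5,121) and its heading is 0.957, so the tool yaw already matches. I'll descend and grip it.

arm_command --deltas '[{"hand":60,"tx":10.6,"ty":-2.3,"tz":40,"wx":0,"wy":0,"wz":0},{"hand":60,"tx":0,"ty":0,"tz":40,"wx":0,"wy":0,"wz":0},{"hand":60,"tx":0,"ty":0,"tz":40,"wx":0,"wy":0,"wz":0},{"hand":60,"tx":0,"ty":0,"tz":25,"wx":0,"wy":0,"wz":0},{"hand":60,"tx":0,"ty":0,"tz":16,"wx":0,"wy":0,"wz":0},{"hand":60,"tx":0,"ty":0,"tz":0,"wx":0,"wy":0,"wz":0}]'

```text
clock: 3.32
eef_pos: [550.0, 120.9, 93.6]
tcp_rot: [-3.14, 0.001, 0.963]
contact_force: [-0.1, -0.1, 0.1]
opening: 0.704
grasp_force: 0.0
```

arm_command --deltas '[{"hand":30,"tx":0,"ty":0,"tz":0,"wx":0,"wy":0,"wz":0},{"hand":20,"tx":0,"ty":0,"tz":0,"wx":0,"wy":0,"wz":0},{"hand":0,"tx":0,"ty":0,"tz":0,"wx":0,"wy":0,"wz":0},{"hand":0,"tx":0,"ty":0,"tz":0,"wx":0,"wy":0,"wz":0},{"hand":0,"tx":0,"ty":0,"tz":0,"wx":0,"wy":0,"wz":0},{"hand":0,"tx":0,"ty":0,"tz":0,"wx":0,"wy":0,"wz":0}]' --squeeze 70

```text
clock: 4.08
eef_pos: [549.7, 122.1, 95.7]
tcp_rot: [-3.14, -0.001, 0.963]
contact_force: [-7.2, 5.8, 11.1]
opening: 0.203
grasp_force: 68.2
```

The opening is 17 mm, more than the 11 mm wing, and there is an upward force, so the tips probably caught the round hub below the wing. I'll regrip 5 mm higher.

arm_command --deltas '[{"hand":40,"tx":0,"ty":0,"tz":0,"wx":0,"wy":0,"wz":0},{"hand":40,"tx":0,"ty":0,"tz":0,"wx":0,"wy":0,"wz":0},{"hand":40,"tx":0,"ty":0,"tz":-7,"wx":0,"wy":0,"wz":0},{"hand":0,"tx":0,"ty":0,"tz":0,"wx":0,"wy":0,"wz":0},{"hand":0,"tx":0,"ty":0,"tz":0,"wx":0,"wy":0,"wz":0},{"hand":0,"tx":0,"ty":0,"tz":0,"wx":0,"wy":0,"wz":0},{"hand":0,"tx":0,"ty":0,"tz":0,"wx":0,"wy":0,"wz":0},{"hand":0,"tx":0,"ty":0,"tz":0,"wx":0,"wy":0,"wz":0}]'

```text
clock: 5.08
eef_pos: [549.9, 122.1, 103.1]
tcp_rot: [-3.14, -0.001, 0.963]
contact_force: [-10.9, 6.4, 23.9]
opening: 0.105
grasp_force: 95.4
```

Run:
```python
from rig import r, imaging
import cv2,pickle
s=r.sense();print(s["eef_pos"],s["tcp_rot"],s["contact_force"],s["wrist_torque"],s["opening"])
f=imaging.grab_frame("wrist")
cv2.imwrite("pics/w3.png",cv2.resize(f["image"],(800,600),interpolation=2)[200:,150:650,::-1])
```

```text
[549.90104371 122.14532319 103.09724774] [-3.13985674e+00 -1.05579567e-03  9.62956924e-01] [-10.87110417   6.39646179  23.86139426] [ 0.98288133  1.70618014 -0.10589089] 0.1047298961667092
```

View pics/w3.png

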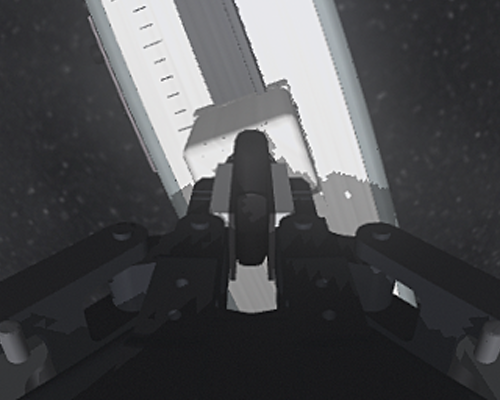

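The wing is now held in the fingers (opening about 9–10 mm). I'll ease off the strain and turn the knob in two stages.

arm_command --deltas '[{"hand":0,"tx":0,"ty":-0.8,"tz":-1.5,"wx":0,"wy":0,"wz":0},{"hand":0,"tx":0,"ty":0,"tz":0,"wx":0,"wy":0,"wz":-0.12},{"hand":0,"tx":0,"ty":0,"tz":0,"wx":0,"wy":0,"wz":-0.12},{"hand":0,"tx":0,"ty":0,"tz":0,"wx":0,"wy":0,"wz":-0.12},{"hand":0,"tx":0,"ty":0,"tz":0,"wx":0,"wy":0,"wz":-0.12}]'

```text
clock: 5.75
eef_pos: [548.9, 122.6, 103.3]
tcp_rot: [-3.14, -0.002, 1.447]
contact_force: [-6.2, 8.3, 8.5]
opening: 0.103
grasp_force: 89.4
```

```bash
python3 -c "
from rig import r
s=r.sense();print(s['eef_pos'],s['tcp_rot'],s['contact_force'],s['wrist_torque'],s['opening'])"
```

```text
[548.94318183 122.56732732 103.28588098] [-3.13970042e+00 -1.55212722e-03  1.44683126e+00] [-6.15979944  8.25675353  8.49687773] [ 1.33647923  1.19590104 -0.08962078] 0.10323089741262716
```

arm_command --deltas '[{"hand":0,"tx":0.5,"ty":-0.4,"tz":-0.5,"wx":0,"wy":0,"wz":-0.12},{"hand":0,"tx":0,"ty":0,"tz":0,"wx":0,"wy":0,"wz":-0.12},{"hand":0,"tx":0,"ty":0,"tz":0,"wx":0,"wy":0,"wz":-0.12},{"hand":0,"tx":0,"ty":0,"tz":0,"wx":0,"wy":0,"wz":-0.12},{"hand":0,"tx":0,"ty":0,"tz":0,"wx":0,"wy":0,"wz":-0.12},{"hand":0,"tx":0,"ty":0,"tz":0,"wx":0,"wy":0,"wz":-0.12},{"hand":0,"tx":0,"ty":0,"tz":0,"wx":0,"wy":0,"wz":-0.06},{"hand":0,"tx":0,"ty":0,"tz":0,"wx":0,"wy":0,"wz":0}]'

```text
clock: 6.75
eef_pos: [547.6, 122.3, 103.3]
tcp_rot: [-3.139, -0.003, 2.224]
contact_force: [-8.2, 3.4, 7.6]
opening: 0.11
grasp_force: 89.2
```

```bash
python3 -c "
from rig import r
s=r.sense();print(s['qpos'],s['wrist_torque'])"
```

```text
[ 2.16324080e-01  4.12387069e-01  1.87413775e+00  1.45838540e-03
  8.58792287e-01 -4.38088475e-01] [0.59767643 1.45046659 0.05520396]
```

Knob turned by 1.26 rad. I'll test the slide with 4 mm first.

arm_command --deltas '[{"hand":0,"tx":1.2,"ty":1.6,"tz":0,"wx":0,"wy":0,"wz":0},{"hand":0,"tx":1.2,"ty":1.6,"tz":0,"wx":0,"wy":0,"wz":0},{"hand":0,"tx":0,"ty":0,"tz":0,"wx":0,"wy":0,"wz":0}]'

```text
clock: 7.12
eef_pos: [548.4, 125.4, 103.3]
tcp_rot: [-3.138, -0.002, 2.224]
contact_force: [-8.4, -0.5, 10.5]
opening: 0.105
grasp_force: 89.5
```

It slides freely with about 3 N along the rail. I'll carry on.

arm_command --deltas '[{"hand":0,"tx":3.5,"ty":3.3,"tz":0,"wx":0,"wy":0,"wz":0},{"hand":0,"tx":2.8,"ty":3.6,"tz":0,"wx":0,"wy":0,"wz":0},{"hand":0,"tx":2.8,"ty":3.6,"tz":0,"wx":0,"wy":0,"wz":0},{"hand":0,"tx":2.8,"ty":3.6,"tz":0,"wx":0,"wy":0,"wz":0},{"hand":0,"tx":2.8,"ty":3.6,"tz":0,"wx":0,"wy":0,"wz":0},{"hand":0,"tx":2.8,"ty":3.6,"tz":0,"wx":0,"wy":0,"wz":0},{"hand":0,"tx":2.8,"ty":3.6,"tz":0,"wx":0,"wy":0,"wz":0},{"hand":0,"tx":2.8,"ty":3.6,"tz":0,"wx":0,"wy":0,"wz":0}]'

```text
clock: 8.12
eef_pos: [557.9, 160.8, 103.3]
tcp_rot: [-3.139, -0.001, 2.224]
contact_force: [-6.1, -2.7, 7.1]
opening: 0.109
grasp_force: 88.8
```

arm_command --deltas '[{"hand":0,"tx":0,"ty":0,"tz":0,"wx":0,"wy":0,"wz":0},{"hand":0,"tx":0,"ty":0,"tz":0,"wx":0,"wy":0,"wz":0}]'

```text
clock: 8.38
eef_pos: [558.1, 161.4, 103.3]
tcp_rot: [-3.14, -0.001, 2.224]
contact_force: [-5.1, -0.5, 5.5]
opening: 0.106
grasp_force: 88.5
```

The end stop has slid 40.5 mm along heading 1.308. Next I'll release, rise, turn to the tube heading and look.

arm_command --deltas '[{"hand":60,"tx":0,"ty":0,"tz":0,"wx":0,"wy":0,"wz":0},{"hand":60,"tx":0,"ty":0,"tz":0,"wx":0,"wy":0,"wz":0},{"hand":60,"tx":0,"ty":0,"tz":0,"wx":0,"wy":0,"wz":0},{"hand":60,"tx":0,"ty":0,"tz":-30,"wx":0,"wy":0,"wz":0},{"hand":60,"tx":0,"ty":0,"tz":-40,"wx":0,"wy":0,"wz":0},{"hand":60,"tx":0,"ty":0,"tz":-20,"wx":0,"wy":0,"wz":0.18},{"hand":60,"tx":0,"ty":0,"tz":0,"wx":0,"wy":0,"wz":0.18},{"hand":60,"tx":0,"ty":0,"tz":0,"wx":0,"wy":0,"wz":0.18}]'

```text
clock: 9.38
eef_pos: [559.4, 161.5, 193.7]
tcp_rot: [3.141, -0.0, 1.678]
contact_force: [-0.7, -0.1, 0.5]
opening: 0.706
grasp_force: 0.0
```

arm_command --deltas '[{"hand":60,"tx":0,"ty":0,"tz":0,"wx":0,"wy":0,"wz":0.18},{"hand":60,"tx":0,"ty":0,"tz":0,"wx":0,"wy":0,"wz":0.18},{"hand":60,"tx":-39,"ty":0.5,"tz":0,"wx":0,"wy":0,"wz":0.015},{"hand":60,"tx":-39,"ty":0.5,"tz":0,"wx":0,"wy":0,"wz":0},{"hand":60,"tx":-39,"ty":0.5,"tz":0,"wx":0,"wy":0,"wz":0},{"hand":60,"tx":0,"ty":0,"tz":0,"wx":0,"wy":0,"wz":0}]'

```text
clock: 10.12
eef_pos: [530.3, 46.0, 193.3]
tcp_rot: [-3.141, 0.001, 1.306]
contact_force: [1.0, 0.5, 0.0]
opening: 0.709
grasp_force: 0.0
```

Run:
```python
from rig import r, imaging
import cv2,pickle
s=r.sense();print(s["clock"],s["eef_pos"],s["tcp_rot"],s["qpos"])
f=imaging.grab_frame("wrist");pickle.dump(f,open("w2.pkl","wb"))
cv2.imwrite("pics/w4.png",cv2.resize(f["image"],(800,600),interpolation=2)[:,:,::-1])
```

```text
10.125 [530.25875016  46.04834722 193.26963102] [-3.14132831e+00  5.47815162e-04  1.30622363e+00] [ 8.40791066e-02  2.51828391e-01  1.86890319e+00 -4.97837817e-04
  1.02129671e+00  3.48911969e-01]
```

View pics/w4.png

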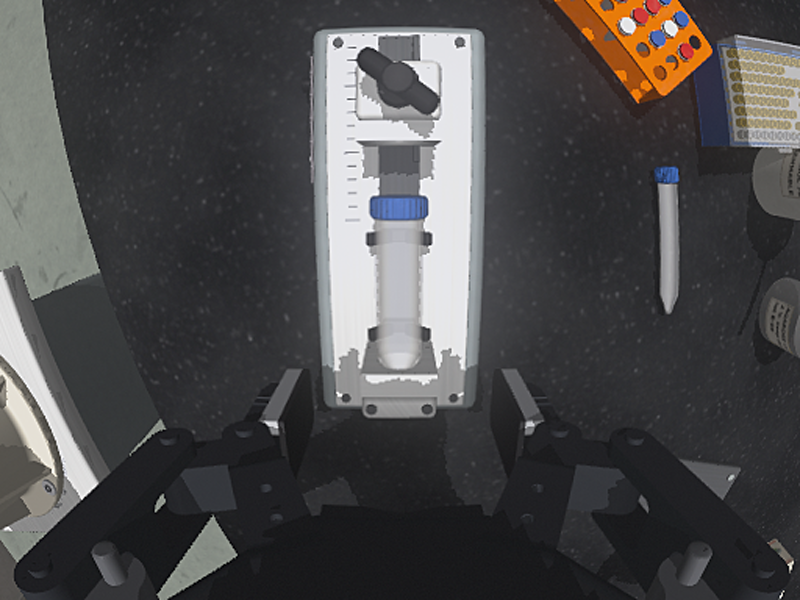

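The knob wing is turned, the stop is well back, and the blue cap is exposed at (399,208). The V supports are at rows 238 and 334. Next I'll work out the tube's position.

Run:
```python
from h import *
np.set_printoptions(precision=1,suppress=True)
f=pickle.load(open("w2.pkl","rb"))
h=1.306;u=np.array([np.cos(h),np.sin(h)]);n=np.array([u[1],-u[0]]);o=np.array([530.26,46.05])
for k,p,z in(("cap end",(399,198),79),("cap front",(399,220),79),("sup1 L",(369,239),64),("sup1 R",(431,239),64),("sup2 L",(368,334),64),("sup2 R",(430,334),64),("capL",(370,208),64),("capR",(428,208),64)):
    w=fish(f,p,z)[:2];print(k,w,"tool x,y",u@(w-o),n@(w-o))
```

```text
cap end [544.4 101.2] tool x,y 56.88816298951504 -0.7864774447901278
cap front [541.2  89.3] tool x,y 44.64132613462819 -0.8020938949528745
sup1 L [520.7  81.8] tool x,y 31.94964305085019 -18.60971215228419
sup1 R [556.   72.1] tool x,y 31.919058682317992 17.990050904578926
sup2 L [503.5  24.9] tool x,y -27.407266021058735 -20.315165970393323
sup2 R [540.7  14.8] tool x,y -27.41997681495128 18.29123246242363
capL [526.3  99.3] tool x,y 50.34194407677531 -17.80445912022329
capR [558.9  90.4] tool x,y 50.29905130107658 16.053262005281546
```

tube_mid lies directly under the TCP (x 0, y -0.8). I'll descend and grip.

arm_command --deltas '[{"hand":60,"tx":0,"ty":-0.8,"tz":45,"wx":0,"wy":0,"wz":0},{"hand":60,"tx":0,"ty":0,"tz":45,"wx":0,"wy":0,"wz":0},{"hand":60,"tx":0,"ty":0,"tz":35,"wx":0,"wy":0,"wz":0},{"hand":60,"tx":0,"ty":0,"tz":24,"wx":0,"wy":0,"wz":0},{"hand":60,"tx":0,"ty":0,"tz":0,"wx":0,"wy":0,"wz":0},{"hand":35,"tx":0,"ty":0,"tz":0,"wx":0,"wy":0,"wz":0}]' --squeeze 35

```text
clock: 10.92
eef_pos: [531.0, 48.8, 45.0]
tcp_rot: [3.141, -0.0, 1.309]
contact_force: [-0.4, -0.0, 0.3]
opening: 0.506
grasp_force: 0.0
```

arm_command --deltas '[{"hand":20,"tx":0,"ty":0,"tz":0,"wx":0,"wy":0,"wz":0},{"hand":20,"tx":0,"ty":0,"tz":0,"wx":0,"wy":0,"wz":0},{"hand":15,"tx":0,"ty":0,"tz":0,"wx":0,"wy":0,"wz":0},{"hand":15,"tx":0,"ty":0,"tz":0,"wx":0,"wy":0,"wz":0}]'

```text
clock: 11.42
eef_pos: [529.3, 49.0, 45.5]
tcp_rot: [-3.14, -0.001, 1.308]
contact_force: [-5.0, 4.4, 4.8]
opening: 0.325
grasp_force: 34.1
```

The tube is gripped at 28 mm opening. I'll draw it 17 mm along +y, then lift.

arm_command --deltas '[{"hand":15,"tx":4,"ty":-0.3,"tz":-0.3,"wx":0,"wy":0,"wz":0},{"hand":15,"tx":5,"ty":0,"tz":0,"wx":0,"wy":0,"wz":0},{"hand":15,"tx":5,"ty":0,"tz":0,"wx":0,"wy":0,"wz":0},{"hand":15,"tx":4,"ty":0,"tz":0,"wx":0,"wy":0,"wz":0},{"hand":15,"tx":0,"ty":0,"tz":0,"wx":0,"wy":0,"wz":0}]'

```text
clock: 12.05
eef_pos: [533.2, 63.2, 45.5]
tcp_rot: [-3.14, 0.004, 1.311]
contact_force: [-6.5, -19.9, 10.6]
opening: 0.327
grasp_force: 45.7
```

arm_command --deltas '[{"hand":15,"tx":0,"ty":0,"tz":-5,"wx":0,"wy":0,"wz":0},{"hand":15,"tx":0,"ty":0,"tz":-15,"wx":0,"wy":0,"wz":0},{"hand":15,"tx":0,"ty":0,"tz":-25,"wx":0,"wy":0,"wz":0},{"hand":15,"tx":0,"ty":0,"tz":-35,"wx":0,"wy":0,"wz":0},{"hand":15,"tx":0,"ty":0,"tz":-35,"wx":0,"wy":0,"wz":0},{"hand":15,"tx":0,"ty":0,"tz":-35,"wx":0,"wy":0,"wz":0},{"hand":15,"tx":0,"ty":0,"tz":-25,"wx":0,"wy":0,"wz":0},{"hand":15,"tx":0,"ty":0,"tz":0,"wx":0,"wy":0,"wz":0}]'

```text
clock: 13.05
eef_pos: [536.3, 66.1, 222.5]
tcp_rot: [3.136, -0.002, 1.309]
contact_force: [0.9, -0.1, -0.1]
opening: 0.326
grasp_force: 36.8
```

The tube is clear and in the gripper. Next I'll compute the turn to the line of sight and a pre-pose 60 mm short.

```bash
cat >> h.py <<'E'
from scipy.spatial.transform import Rotation as Ro
def target(lens,psi,d,el=0.42,grip=19):
    X=np.array([np.cos(el)*np.cos(psi),np.cos(el)*np.sin(psi),np.sin(el)])
    z=np.array([np.sin(el)*np.cos(psi),np.sin(el)*np.sin(psi),-np.cos(el)])
    R=np.c_[-X,np.cross(z,-X),z]
    return lens-d*X+grip*z,Ro.from_matrix(R)   # d = lens to grip point
def move(s,p,R):
    C=Ro.from_euler("xyz",s["tcp_rot"]);w=(C.inv()*R).as_rotvec()
    return w,R.inv().apply(p-s["eef_pos"])
E
python3 - <<'E'
from h import *;from rig import r
s=r.sense();p,R=target(np.array([706.5,-241,290]),-0.53,185)
w,t=move(s,p,R);print(p,"rotvec",w.round(3),np.linalg.norm(w),"then shift",t.round(1))
E
```

```text
[ 567.4379286  -159.52116656  197.21562632] rotvec [-0.267 -0.357 -1.284] 1.3588585968538365 then shift [-118.3 -178.9   80.6]
```

arm_command --deltas '[{"hand":15,"tx":0,"ty":0,"tz":0,"wx":-0.0334,"wy":-0.0446,"wz":-0.1605},{"hand":15,"tx":0,"ty":0,"tz":0,"wx":-0.0334,"wy":-0.0446,"wz":-0.1605},{"hand":15,"tx":0,"ty":0,"tz":0,"wx":-0.0334,"wy":-0.0446,"wz":-0.1605},{"hand":15,"tx":0,"ty":0,"tz":0,"wx":-0.0334,"wy":-0.0446,"wz":-0.1605},{"hand":15,"tx":0,"ty":0,"tz":0,"wx":-0.0334,"wy":-0.0446,"wz":-0.1605},{"hand":15,"tx":0,"ty":0,"tz":0,"wx":-0.0334,"wy":-0.0446,"wz":-0.1605},{"hand":15,"tx":0,"ty":0,"tz":0,"wx":-0.0334,"wy":-0.0446,"wz":-0.1605},{"hand":15,"tx":0,"ty":0,"tz":0,"wx":-0.0334,"wy":-0.0446,"wz":-0.1605}]'

```text
clock: 14.05
eef_pos: [534.0, 66.1, 218.7]
tcp_rot: [-3.136, 0.416, 2.62]
contact_force: [-0.5, 0.2, 0.0]
opening: 0.327
grasp_force: 36.8
```

arm_command --deltas '[{"hand":15,"tx":-19.7,"ty":-29.8,"tz":13.4,"wx":0,"wy":0,"wz":0},{"hand":15,"tx":-19.7,"ty":-29.8,"tz":13.4,"wx":0,"wy":0,"wz":0},{"hand":15,"tx":-19.7,"ty":-29.8,"tz":13.4,"wx":0,"wy":0,"wz":0},{"hand":15,"tx":-19.7,"ty":-29.8,"tz":13.4,"wx":0,"wy":0,"wz":0},{"hand":15,"tx":-19.7,"ty":-29.8,"tz":13.4,"wx":0,"wy":0,"wz":0},{"hand":15,"tx":-19.7,"ty":-29.8,"tz":13.4,"wx":0,"wy":0,"wz":0},{"hand":15,"tx":0,"ty":0,"tz":0,"wx":0,"wy":0,"wz":0},{"hand":15,"tx":0,"ty":0,"tz":0,"wx":0,"wy":0,"wz":0}]'

```text
clock: 15.05
eef_pos: [564.9, -159.5, 193.7]
tcp_rot: [-3.138, 0.414, 2.613]
contact_force: [-0.6, -0.2, -0.6]
opening: 0.324
grasp_force: 36.8
```

Run:
```python
from rig import r, imaging
from h import *
import cv2
s=r.sense();p,R=target(np.array([706.5,-241,290]),-0.53,185)
print(s["clock"],s["contact_force"],s["eef_pos"],move(s,p,R),s["qpos"])
d={n:imaging.grab_frame(n) for n in("wrist","scene","top")};pickle.dump(d,open("f2.pkl","wb"))
lens=np.array([706.5,-241,290])
for n in("scene","top"):print(n,proj(d[n],lens),proj(d[n],s["eef_pos"]))
o=np.zeros((600,800,3),np.uint8)
us,ut=proj(d["scene"],s["eef_pos"]).astype(int),proj(d["top"],s["eef_pos"]).astype(int)
def crop(im,c,w,h,k):
    x,y=max(0,c[0]-w//2),max(0,c[1]-h//2);print("crop",x,y);return cv2.resize(im[y:y+h,x:x+w],None,fx=k,fy=k,interpolation=2)
a=d["wrist"]["image"][60:,:];o[:324,:512]=a
b=crop(d["scene"]["image"],us,100,68,4);o[328:328+b.shape[0],:b.shape[1]]=b
c=crop(d["top"]["image"],ut,98,68,4);o[328:328+c.shape[0],404:404+c.shape[1]]=c
cv2.imwrite("pics/p5.png",o[:,:,::-1])
```

```text
15.05 [-0.63070827 -0.22835137 -0.62368705] [ 564.8901704  -159.47651832  193.65790371] (array([-0.00348587, -0.00589142,  0.00120623]), array([-3.4784819 ,  1.2494539 , -2.34296481])) [-0.19946528  0.17277822  2.04952119 -0.26271662  0.54164709 -1.04100877]
scene [263.29399728 127.50859165] [273.76367623 175.60433449]
top [337.48447531 143.17659114] [308.18508126 193.69825647]
crop 223 141
crop 259 159
```

View pics/p5.png

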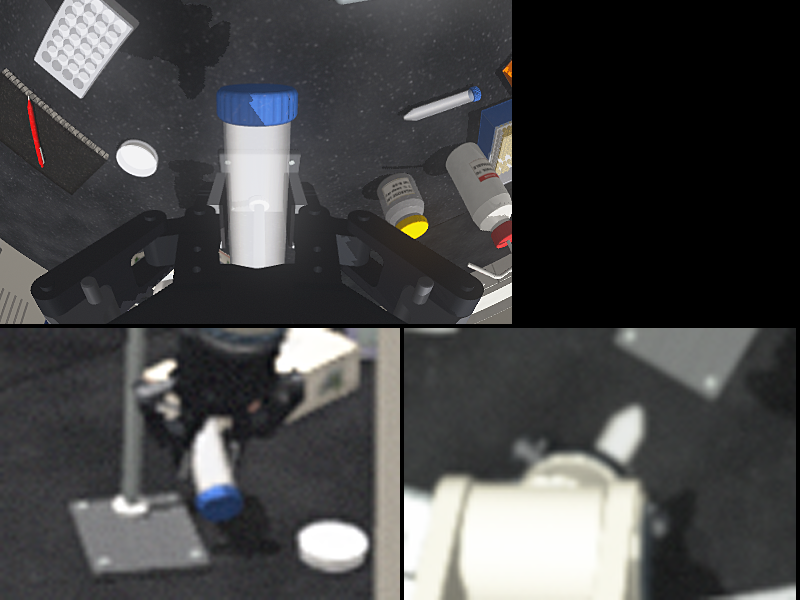

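The tube is held straight in the jaws. In the top view the tip is at about (317,178), and in the scene view the cap end is at about (277,187). I'll compare these with the predicted positions.

Run:
```python
from h import *;from rig import r
np.set_printoptions(precision=1,suppress=True)
s=r.sense();d=pickle.load(open("f2.pkl","rb"))
R=Ro.from_euler("xyz",s["tcp_rot"]).as_matrix();X=-R[:,0]
for g in(12,19):
  for k in(50,57,64):
    G=s["eef_pos"]-g*R[:,2];tip=G+k*X;cap=tip-114*X
    print(g,k,"tip top",proj(d["top"],tip),"cap scene",proj(d["scene"],cap),tip)
f=d["wrist"];T=f["world_to_cam"]
def pf(p):
    c=(T[:3,:3]@p+T[:3,3])*[1,-1,-1];th=np.arctan2(np.hypot(c[0],c[1]),c[2]);return f["mtx"][:2,2]+f["mtx"][0,0]*th*c[:2]/np.hypot(c[0],c[1])-[0,60]
for g in(12,19,26):
  for k in(50,57,64):
    G=s["eef_pos"]-g*R[:,2];cap=G+(k-114)*X
    print(g,k,"wrist capend top/bottom L",pf(cap-17*R[:,2]),pf(cap+17*R[:,2]),pf(cap+17*R[:,1]),"front",pf(cap+13*X-17*R[:,2]))
```

```text
12 50 tip top [315.3 180.9] cap scene [278.2 189.4] [ 600.7 -179.3  225.4]
12 57 tip top [316.4 179. ] cap scene [277.7 187.6] [ 606.3 -182.5  228.2]
12 64 tip top [317.5 177.1] cap scene [277.3 185.8] [ 611.8 -185.7  231. ]
19 50 tip top [315.1 181.1] cap scene [278.5 188.1] [ 598.3 -177.8  231.8]
19 57 tip top [316.2 179.3] cap scene [278.1 186.3] [ 603.8 -181.1  234.6]
19 64 tip top [317.3 177.4] cap scene [277.6 184.4] [ 609.4 -184.3  237.4]
12 50 wrist capend top/bottom L [259.9  67.2] [259.3  63.7] [298.4  65.6] front [259.9 100.9]
12 57 wrist capend top/bottom L [259.9  85.5] [259.3  77.8] [298.2  81.4] front [259.9 118.6]
12 64 wrist capend top/bottom L [259.9 103.5] [259.3  91.7] [297.8  97. ] front [259.9 135.9]
19 50 wrist capend top/bottom L [260.1  68.2] [259.4  64.3] [300.7  66.4] front [260.1 104.1]
19 57 wrist capend top/bottom L [260.1  87.7] [259.4  79.1] [300.4  83.1] front [260.1 122.9]
19 64 wrist capend top/bottom L [260.1 106.8] [259.4  93.7] [300.   99.6] front [260.  141.1]
26 50 wrist capend top/bottom L [260.3  69.4] [259.5  64.9] [303.3  67.3] front [260.3 107.7]
26 57 wrist capend top/bottom L [260.3  90.2] [259.5  80.5] [302.9  84.9] front [260.2 127.7]
26 64 wrist capend top/bottom L [260.3 110.6] [259.5  95.9] [302.5 102.4] front [260.2 147. ]
```

The tube is held at 58 mm from grip to tip. Lens yaw from the ring's bar is about -0.51, consistent with -0.53, so I'll use -0.52. Now the final approach.

Run:
```python
from h import *;from rig import r
s=r.sense();p,R=target(np.array([706.5,-241.5,290]),-0.52,123,grip=17)
w,t=move(s,p,R);print(p,w.round(3),t.round(1))
```

```text
[ 615.05094011 -189.13975889  224.32295229] [-0.007 -0.005 -0.006] [-65.4  -1.7  -3.7]
```

arm_command --deltas '[{"hand":15,"tx":-9,"ty":-0.3,"tz":-0.6,"wx":-0.007,"wy":-0.005,"wz":-0.006},{"hand":15,"tx":-12,"ty":-0.3,"tz":-0.6,"wx":0,"wy":0,"wz":0},{"hand":15,"tx":-12,"ty":-0.3,"tz":-0.6,"wx":0,"wy":0,"wz":0},{"hand":15,"tx":-12,"ty":-0.3,"tz":-0.6,"wx":0,"wy":0,"wz":0},{"hand":15,"tx":-12,"ty":-0.3,"tz":-0.6,"wx":0,"wy":0,"wz":0},{"hand":15,"tx":-8,"ty":-0.2,"tz":-0.7,"wx":0,"wy":0,"wz":0},{"hand":15,"tx":0,"ty":0,"tz":0,"wx":0,"wy":0,"wz":0},{"hand":15,"tx":0,"ty":0,"tz":0,"wx":0,"wy":0,"wz":0}]'

```text
clock: 16.2
eef_pos: [614.3, -190.0, 223.9]
tcp_rot: [3.141, 0.419, 2.62]
contact_force: [-0.0, 0.5, -0.9]
opening: 0.324
grasp_force: 36.8
```

Run:
```python
from rig import r, imaging
from h import *
import cv2
L=np.array([706.5,-241.5,290])
s=r.sense();p,R=target(L,-0.52,123,grip=17)
print(s["clock"],s["contact_force"],s["eef_pos"],move(s,p,R),s["grasp_force"])
d={n:imaging.grab_frame(n) for n in("scene","top")};pickle.dump(d,open("f3.pkl","wb"))
Rm=Ro.from_euler("xyz",s["tcp_rot"]).as_matrix();tip=s["eef_pos"]-17*Rm[:,2]-58*Rm[:,0]
o=np.zeros((600,800,3),np.uint8)
for i,n in enumerate(("scene","top")):
    c=proj(d[n],L).astype(int);x,y=c[0]-33,c[1]-25
    b=cv2.resize(d[n]["image"][y:y+100,x:x+66],None,fx=6,fy=6,interpolation=2);o[:600,i*400:i*400+396]=b
    print(n,"off",x,y,"lens",proj(d[n],L),"tip",proj(d[n],tip))
cv2.imwrite("pics/p6.png",o[:,:,::-1])
```

```text
16.2 [-0.02309364  0.46513758 -0.89467876] [ 614.29405218 -189.96705321  223.85352562] (array([-0.00048708, -0.00055377, -0.00139347]), array([-0.41582875,  1.09402445, -0.32841067])) 36.78805634379387
scene off 230 102 lens [263.40274456 127.47269939] tip [267.57138971 142.06715005]
top off 304 118 lens [337.64644377 143.17909063] tip [327.35306765 161.69229096]
```

View pics/p6.png

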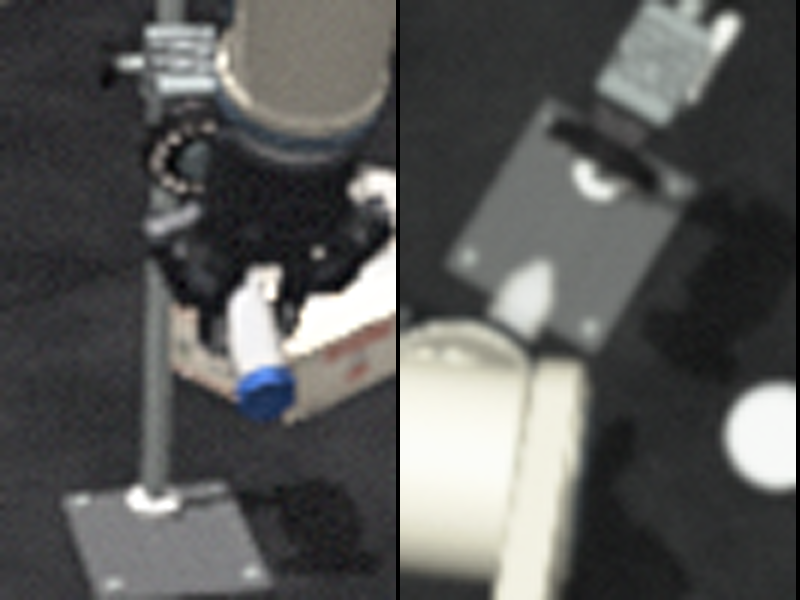

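The tip is in front of the lens on the line of sight: top-view tip (328,162) against a predicted (327,162), with the ring bar centred at (338,144). Nothing is in contact and the residuals are about 1 mm and well within tolerance, so I'll hand it in.

```bash
python3 -c "
from rig import r
print(r.sign_off())"
```

```text
the job is handed in; nothing more can be done
None
```

I handed the job in at about 16 s of the 51 s allowed, but no verdict came back. At hand-in the gripper held the tube in line with the camera, tip about 60–65 mm in front of the lens by my measurements, touching nothing. The knob was turned about 1.26 rad, the end stop slid back about 40 mm, and the bystanders were left alone.

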